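# Drive the seized slug out of a bush tube

### The job

There is a slug stuck in the upright steel tube on the press-out stand. Take the drift from the rack that is both slim enough for the bore and long enough to go right through, and, keeping hold of it, push it straight down the tube until the slug drops out into the tray below and the drift's collar rests on the tube's mouth. Then let go and leave the drift standing there, with its shaft in the tube.

Things in the scene. Friction and masses are not known exactly. Their poses are not given: they have to be found in the camera images.
- drift: The long slim drift, the one to use, upright. Steel shaft 16 mm thick, 80 mm long, pointing down; collar 50 mm across, 8 mm thick; dark round handle 24 mm thick, 60 mm tall. Origin: centre of the collar's underside; z up along its axis (handle z 8 to 68 mm, shaft tip z -80 mm). 180 g. It hangs by its collar in a rack hole; at first its y axis runs along the row of holes, x across it.
- rack: Fixed steel rack on the bench: plate 90 x 300 mm, top 85 mm up, three 38 mm holes 100 mm apart along its y. Origin: under its centre, z up. Holes hold, in varying order, the drift and two wrong ones with like collars: a fat one (shaft 34, handle 40 mm thick, 40 tall: too fat for the bore) and a short one (handle 30 mm tall, shaft 30 mm long: does not reach through).
- mouth (a point): Centre of the top mouth of the upright steel tube on the fixed stand; z up the tube's axis. Bore 30 mm, outside 42 mm, 60 mm tall, on a green plate 150 mm square, 10 mm thick with a 36 mm hole: the way through ends 70 mm below the mouth. Mouth 140 mm above the bench. Under the plate lies a 130 mm square tray, rim 22 mm. A loose empty tube standing on the bench is not it.
- slug: The stuck slug: dark steel cylinder 26 mm in diameter, 30 mm long, in the tube. Origin: its centre; z along its axis. At first its top is 15 mm below the mouth. Rubber crust midway down the bore grips it: pushing takes about 10 to 20 N; after some 25 mm it comes free and falls into the tray, where it may stand or lie.

How it is judged:
On the way, in this order (a step that is already met when the one before it is completed fails the run):
1. the held drift's tip is in the tube's mouth while the slug is still stuck (z of drift in the frame of mouth below 0.075 m and horizontal distance between drift and mouth below 0.015 m and z of slug in the frame of mouth above -0.05 m and contact force between the fingers and drift above 1 N), for 0.05 s.
2. the slug has dropped out of the bottom of the tube while the drift is still held (z of slug in the frame of mouth below -0.09 m and z of drift in the frame of mouth below 0.06 m and horizontal distance between drift and mouth below 0.015 m and contact force between the fingers and drift above 1 N), for 0.1 s.
At the end, for the whole second after the job is handed in: The slug lies at rest in the tray under the tube (its centre more than 100 mm below the mouth and within 90 mm of the tube's axis), and the slim drift stands at rest in the tube, let go, upright within about 11 degrees, its collar on the mouth within 8 mm and within 15 mm of the axis (z of slug in the frame of mouth below -0.1 m and horizontal distance between slug and mouth below 0.09 m and linear speed of slug below 0.05 m/s and z of drift in the frame of mouth between -0.006 and 0.008 m and horizontal distance between drift and mouth below 0.015 m and angle between drift's own z axis and vertical below 0.2 rad and linear speed of drift below 0.03 m/s); the robot touches nothing.
It also fails if it takes over 42 s, if anything falls off the work surface, if the arm or the gripper's body presses on something with over 40 N, if the wrist force passes 120 N, or if a joint passes its speed limit or range.

### The arm

A 6-joint arm with a two-finger parallel gripper is mounted at the origin on the work surface. World frame = base frame: x ahead of the robot, y to its left, z up, the work surface at z = 0. Lengths are in m, angles in rad, forces in N, time in s.
With the tool pointing down it reaches from about 0.35 to 0.775 m from the base axis. Payload 7.3 kg.
Tool frame: the origin (TCP) lies at the very end of the fingers, on their centre line; the grasp point (between the pads) lies grip_point_offset behind it (grip_point_offset is the distance from the TCP to the grasp point, in m); z points along the fingers, y is the direction in which the jaws open and shut (so a half turn about z gives the same grasp; the last joint's range is limited). The gripper opens to 92 mm and grips with 3 to 60 N. Pads are 19 mm wide; open, the fingers measure 130 mm over their backs; the gripper's body (75 mm by 190 mm) begins 47 mm behind the grasp point.
Start: joints at [-0.146, 0.342, 1.524, -0, 1.275, -0.146], TCP at [0.525, 0, 0.227] pointing down, gripper open.
Joint ranges: [-2.53, 2.53], [-0.77, 2.02], [0.04, 2.7], [-1, 4.14], [0.28, 2.66], [-3.11, 3.11]. Speed limits (rad/s): [2.57, 2.57, 3.14, 3.14, 3.14, 3.14].

### API

Orientations are given as [roll, pitch, yaw] about the fixed x, y, z axes, in that order (R = Rz(yaw) Ry(pitch) Rx(roll)).
In Python, from cell import * gives the robot as it stands.
- The arm moves only by the shell command python3 -m inch 'ROWS' [OPENING] [FORCE]. ROWS is JSON, a list that holds one entry, the list of rows, each a list of 4 numbers: the shift along the tool's x, y, z in mm, then the turn about the tool's z in rad. In form: [[[x, y, z, roll], ...]]. A call has 1 to 10 rows; each row shifts and turns the commanded pose from where the row before left it, along the tool's axes as they then stand; what a row does not reach is not made up. A row lasts 1/8 s, in which the tool goes at most 62.5 mm and 10.7 degrees, less where a joint would pass 70% of its speed; a pose out of reach is approached as far as the arm can. A call with a gripper value outside its range is refused whole. OPENING is the closure, from -1 (fully open) to 1 (shut), set as the call begins (- or left out, the last holds). The fingers move at their own pace and stop on an object; FORCE is the grip in N (left out, the last holds). Time passes only in rows, so rows that do not move let the fingers close. It gives the time, the measured TCP pose, the force and the opening at its end, in the units of the state.
- observe(): the state, without advancing time (a new reading comes with each control period).
- read_camera(name): name is "scene" or "side" or "wrist"; returns a dict with "img" (384x512x3 uint8, blue, green, red), "fx", "fy", "cx", "cy" (pixels), "eye" and "rotation" of the camera in the world; the wrist camera has in their place "T_tool_cam" (4x4, takes a point from camera to tool coordinates, whose origin is the TCP and whose axes are the flange's). Camera axes: x right, y down, z forward; pixel columns grow to the right and rows downward; lengths in m; the calibration is good to about 2 mm. A picture is of the moment at which its call begins: read the wrist's pose just before it. There is no depth.
- hand_in(): hands the job in, once; it reports no verdict.
Trained networks look in the newest picture that a camera, given by its name, has taken for a name from the list of things; names that differ only in an ending like _2 or _b are one class to them, and where a whole thing is asked for, a point or a joint stands for the part that bears it (a point fixed in the world has none). Each returns a list of dicts, best first, with "conf" (0 to 1); they miss things now and then, are a little off and sometimes report something else, mostly with a low value. They report only what shows in the picture. A call takes as long as a camera call.
- boxes_of(camera, label): "at" ([row, column] in pixels, amid what is visible of it).
- place_of(camera, label): "at" ([row, column] in pixels: a listed point, or the origin of a listed thing).
The state is a dict: "time": time; "qpos": joint angles; "qvel": joint speeds; "joint_efforts": joint torques, N m; "tool_pos": TCP position; "tool_rot": TCP orientation; "contact_force": force on the tool from outside, world axes, zero at the start; "torque": the same for the moment, N m; "opening": finger opening in m.
Only numpy, scipy, OpenCV 4.12 (cv2) and the standard library are available. Lean on these libraries where they do the work, as an engineer would, in place of code of your own. Each camera call takes 0.05 s, during which the arm holds its last target. There are 200 camera calls.

## Working session

There is one attempt and no reset: what is moved stays moved. The work goes in short steps, Python scripts to look and compute and a shell command to move; the robot and the scene stay as the last step left them, time stands still between calls to the robot, and variables do not carry over. Pictures are saved under pics/ and viewed, about 8 in all and at most 12, crops included, and the job is handed in when it is done.

```bash
mkdir -p pics; cat > h.py <<'E'
from cell import *
import numpy as np, cv2
from scipy.spatial.transform import Rotation as Ro
def pose(c,s):
    if c=="wrist":
        T=np.eye(4);r=np.array(s["tool_rot"]);T[:3,:3]=Ro.from_euler('xyz',r).as_matrix() if r.size==3 else r.reshape(3,3)
        T[:3,3]=s["tool_pos"];return T
def cam(c):
    s=observe();d=read_camera(c)
    if c=="wrist":
        T=pose(c,s)@np.array(d["T_tool_cam"]);d["eye"]=T[:3,3];d["rotation"]=T[:3,:3]
    return d
def ray(d,rc):
    v=np.array([(rc[1]-d["cx"])/d["fx"],(rc[0]-d["cy"])/d["fy"],1.]);v=np.array(d["rotation"])@v
    return np.array(d["eye"]),v/np.linalg.norm(v)
def atz(d,rc,z):
    e,v=ray(d,rc);return e+v*(z-e[2])/v[2]
def proj(d,p):
    q=np.array(d["rotation"]).T@(np.array(p)-d["eye"]);return [d["cy"]+d["fy"]*q[1]/q[2],d["cx"]+d["fx"]*q[0]/q[2]]
E
python3 - <<'E'
from h import *
s=observe();print(s, grip_point_offset if 'grip_point_offset' in globals() else None)
ims=[]
for c in("scene","side","wrist"):
    d=cam(c);ims.append(d["img"]);print(c,np.round(d["eye"],3),np.round(d["rotation"],3).tolist(),d["fx"])
    for l,z in(("drift",.085),("mouth",.14),("rack",0),("slug",.11)):
        for f in(place_of,boxes_of):
            print(l,f.__name__,[(np.round(r["at"],1).tolist(),round(r["conf"],2),np.round(atz(d,r["at"],z),3).tolist()) for r in f(c,l)[:3]])
cv2.imwrite("pics/a.png",ims[0]);cv2.imwrite("pics/b.png",ims[1]);cv2.imwrite("pics/c.png",ims[2])
E
```

```text
{'time': 0.0, 'qpos': array([-1.46007524e-01,  3.42733005e-01,  1.52501779e+00,  1.40623969e-05,
        1.27541673e+00, -1.45987396e-01]), 'qvel': array([ 0.00032776,  0.00039135,  0.00189564, -0.0024595 , -0.00039745,
       -0.00077978]), 'joint_efforts': array([ 7.61924657e-04, -4.31245601e+01, -2.44219762e+01,  7.17750052e-02,
        5.59406646e-02, -1.04314388e-04]), 'tool_pos': array([5.24587034e-01, 8.33620919e-05, 2.26039368e-01]), 'tool_rot': array([-3.14003648e+00, -2.42400287e-04,  1.57077191e+00]), 'contact_force': array([ 0.24148086, -0.1387398 ,  0.1434318 ]), 'torque': array([ 0.00689682,  0.01480682, -0.0179286 ]), 'opening': 0.09162008071847981} 0.0188
scene [ 0.899 -0.405  0.547] [-2.225, -0.018, 0.679] 412.84903672422377Traceback (most recent call last):
  File "<stdin>", line 8, in <module>
  File "h.py", line 17, in atz
    e,v=ray(d,rc);return e+v*(z-e[2])/v[2]
                                      ~^^^
IndexError: invalid index to scalar variable.
```

```bash
python3 - <<'E'
s=open('h.py').read()
s=s.replace('''    return d
def ray''','''    else: d["rotation"]=Ro.from_euler('xyz',d["rotation"]).as_matrix()
    return d
def ray''')
open('h.py','w').write(s)
E
cat > look.py <<'E'
from h import *
import sys
n=sys.argv[1]
for c in sys.argv[2].split(','):
    d=cam(c);cv2.imwrite(f"pics/{n}{c}.png",d["img"]);print(c,np.round(d["eye"],3))
    for l,z in(("drift",.085),("mouth",.14),("rack",0),("slug",.11)):
        for f in(place_of,boxes_of):
            try: print(l,f.__name__,[(np.round(r["at"],1).tolist(),round(r["conf"],2),np.round(atz(d,r["at"],z),3).tolist()) for r in f(c,l)[:3]])
            except Exception as e: print(l,f.__name__,e)
E
python3 look.py a scene,side,wrist
```

```text
scene [ 0.899 -0.405  0.547]
drift call [([176.6, 241.2], 0.87, [0.47, 0.091, 0.085])]
drift call [([172.3, 238.1], 0.67, [0.455, 0.098, 0.085])]
mouth call [([279.3, 162.2], 0.82, [0.592, -0.205, 0.14])]
mouth call [([325.8, 166.6], 0.91, [0.648, -0.247, 0.14])]
rack call [([191.9, 276.2], 0.91, [0.487, 0.188, 0.0])]
rack call [([170.4, 260.8], 0.84, [0.409, 0.231, 0.0])]
slug call [([295.8, 166.2], 0.5, [0.594, -0.205, 0.11])]
slug call [([284.8, 163.9], 0.58, [0.578, -0.195, 0.11])]
side [ 0.351 -0.574  0.57 ]
drift call [([198.5, 220.5], 0.72, [0.46, 0.086, 0.085])]
drift call [([191.7, 221.8], 0.62, [0.469, 0.112, 0.085])]
mouth call [([261.9, 332.0], 0.61, [0.59, -0.209, 0.14])]
mouth call [([305.0, 326.6], 0.73, [0.545, -0.285, 0.14])]
rack call [([204.1, 223.1], 0.94, [0.481, 0.176, 0.0])]
rack call [([210.4, 222.8], 0.62, [0.475, 0.15, 0.0])]
slug call [([270.2, 327.4], 0.59, [0.59, -0.199, 0.11])]
slug call [([264.6, 329.3], 0.61, [0.599, -0.188, 0.11])]
wrist [0.526 0.066 0.385]
drift call [([109.1, 200.3], 0.95, [0.466, 0.084, 0.085])]
drift call [([105.5, 198.6], 0.77, [0.465, 0.087, 0.085])]
mouth call []
mouth call [([275.3, 298.8], 0.77, [0.567, -0.077, 0.14])]
rack call [([34.2, 226.5], 0.82, [0.487, 0.179, 0.0])]
rack call [([68.5, 210.1], 0.6, [0.465, 0.139, 0.0])]
slug call []
slug call []
```

View pics/ascene.png

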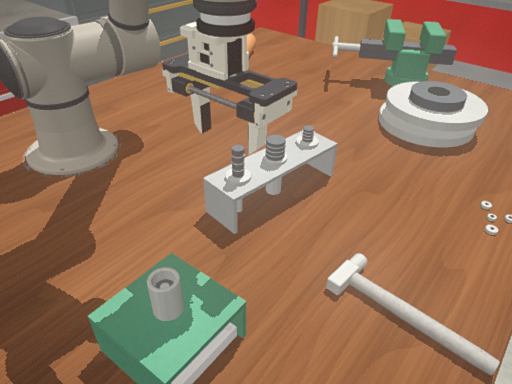

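View pics/aside.png

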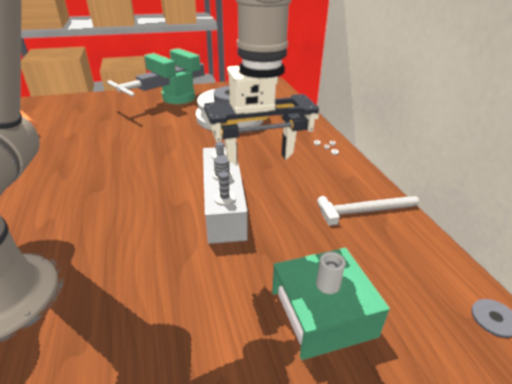

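Both views agree. The slim drift (tall, thin handle) is in the rack hole nearest the camera, at scene (176,240), near world (0.466, 0.086). The stuck tube is on the green stand, mouth at scene (279,162), near world (0.591, -0.207). I'll move above the drift.

```bash
python3 -m inch '[[[22,-15,0,0],[22,-15,0,0],[22,-15,0,0],[20,-13.6,0,0],[0,0,0,0],[0,0,0,0]]]' -1; python3 look.py b wrist,scene,side | grep -v slug
```

```text
time: 2.2
tool_pos: [0.4669, 0.0857, 0.2269]
tool_rot: [3.141, 0.0, 1.571]
contact_force: [0.2, 0.2, 0.5]
opening: 0.0917
wrist [0.467 0.151 0.385]
drift call [([190.1, 256.4], 0.67, [0.467, 0.082, 0.085])]
drift call [([189.9, 253.8], 0.97, [0.464, 0.083, 0.085])]
mouth call []
mouth call [([360.0, 370.9], 0.58, [0.591, -0.094, 0.14])]
rack call []
rack call [([119.1, 268.4], 0.56, [0.483, 0.161, 0.0])]
scene [ 0.899 -0.405  0.547]
drift call []
drift call [([174.1, 240.3], 0.62, [0.463, 0.096, 0.085])]
mouth call [([279.9, 162.4], 0.56, [0.593, -0.205, 0.14])]
mouth call [([324.2, 169.0], 0.95, [0.649, -0.244, 0.14])]
rack call [([189.1, 277.1], 0.91, [0.482, 0.197, 0.0])]
rack call [([171.8, 258.5], 0.6, [0.409, 0.223, 0.0])]
side [ 0.351 -0.574  0.57 ]
drift call [([196.4, 220.9], 0.87, [0.463, 0.094, 0.085])]
drift call [([191.8, 222.1], 0.76, [0.469, 0.112, 0.085])]
mouth call [([259.0, 333.9], 0.58, [0.596, -0.204, 0.14])]
mouth call [([300.9, 327.1], 0.98, [0.549, -0.279, 0.14])]
rack call [([202.3, 222.5], 0.87, [0.481, 0.184, 0.0]), ([270.5, 327.5], 0.59, [0.647, -0.11, 0.0])]
rack call [([210.0, 226.0], 0.66, [0.483, 0.149, 0.0])]
```

View pics/bwrist.png

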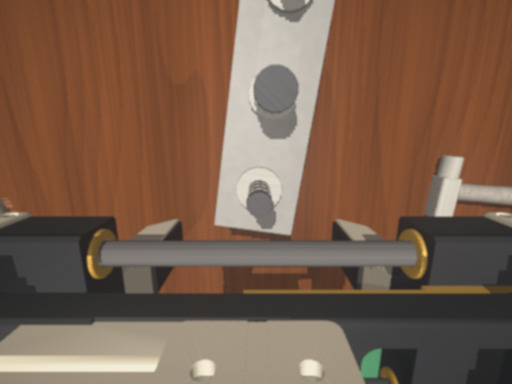

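The wrist view shows the slim drift's collar at pixel (190,259), midway between the fingers, with its neighbour well clear. Next I descend and grip.

```bash
python3 -m inch '[[[-2,0,25,0],[0,0,25,0],[0,0,25,0],[0,0,25,0],[0,0,18,0],[0,0,9,0],[0,0,0,0]]]' -1; python3 -m inch '[[[0,0,0,0],[0,0,0,0],[0,0,0,0],[0,0,0,0],[0,0,0,0],[0,0,0,0]]]' 1 50
```

```text
time: 4.42
tool_pos: [0.4663, 0.084, 0.0995]
tool_rot: [-3.141, 0.0, 1.571]
contact_force: [0.4, 0.8, -0.3]
opening: 0.0922
time: 5.18
tool_pos: [0.4665, 0.084, 0.0998]
tool_rot: [3.141, 0.0, 1.571]
contact_force: [0.3, -0.2, -0.2]
opening: 0.0364
```

```bash
python3 -m inch '[[[0,0,0,0],[0,0,0,0],[0,0,0,0],[0,0,0,0]]]' 1 50;  python3 -m inch '[[[0,0,-10,0],[0,0,-25,0],[0,0,-30,0],[0,0,-30,0],[0,0,-30,0],[0,0,-30,0],[0,0,-5,0],[0,0,0,0]]]' 1 50
```

```text
time: 5.68
tool_pos: [0.4666, 0.084, 0.0998]
tool_rot: [3.141, -0.0, 1.571]
contact_force: [0.8, 0.7, -0.3]
opening: 0.0231
time: 6.68
tool_pos: [0.4659, 0.084, 0.2592]
tool_rot: [-3.141, 0.0, 1.571]
contact_force: [-0.7, -0.4, -0.7]
opening: 0.023
```

```bash
python3 -m inch '[[[-15,6,0,0],[-35,15,0,0],[-35,15,0,0],[-35,15,0,0],[-35,15,0,0],[-35,15,0,0],[-35,15,0,0],[-35,15,0,0],[-25,12,0,0],[-5,3,0,0]]]'; python3 -m inch '[[[0,0,0,0],[0,0,0,0]]]'
python3 - <<'E'
from h import *
ims=[]
for c in("scene","side"):
    d=cam(c);im=d["img"]
    print(c,[(l,np.round(r["at"],1).tolist(),round(r["conf"],2),np.round(atz(d,r["at"],z),3).tolist()) for l,z in(("drift",.2445),("mouth",.14)) for r in place_of(c,l)[:2]])
    p=proj(d,[.592,-.206,.14]);r,q=int(p[0]),int(p[1]);r0=max(r-150,0);q0=max(q-65,0)
    print(r0,q0,p,"mouth pred; drift pred",proj(d,np.array(observe()["tool_pos"])-[0,0,.0147]))
    ims.append(cv2.resize(im[r0:r0+190,q0:q0+130],None,fx=3,fy=3,interpolation=2))
cv2.imwrite("pics/d.png",np.hstack(ims))
E
```

```text
time: 7.92
tool_pos: [0.5921, -0.2085, 0.2575]
tool_rot: [-3.139, -0.001, 1.568]
contact_force: [-0.4, -0.4, -1.2]
opening: 0.023
time: 8.18
tool_pos: [0.5921, -0.2052, 0.2596]
tool_rot: [-3.141, -0.001, 1.572]
contact_force: [-0.1, 0.1, -1.7]
opening: 0.0233
scene [('drift', [217.5, 151.6], 0.98, [0.593, -0.205, 0.244]), ('mouth', [216.8, 151.3], 0.69, [0.486, -0.135, 0.14]), ('mouth', [278.2, 162.6], 0.65, [0.591, -0.203, 0.14])]
130 96 [np.float64(280.0900655252917), np.float64(161.53023481756136)] mouth pred; drift pred [np.float64(216.71655646447786), np.float64(150.64312225854627)]
side [('drift', [210.7, 342.4], 0.77, [0.592, -0.207, 0.244]), ('drift', [257.8, 333.3], 0.49, [0.537, -0.291, 0.244]), ('mouth', [261.7, 330.7], 0.82, [0.588, -0.208, 0.14])]
110 267 [np.float64(260.4811131262714), np.float64(332.44784912131115)] mouth pred; drift pred [np.float64(209.74566435535633), np.float64(342.35057476911487)]
```

View pics/d.png

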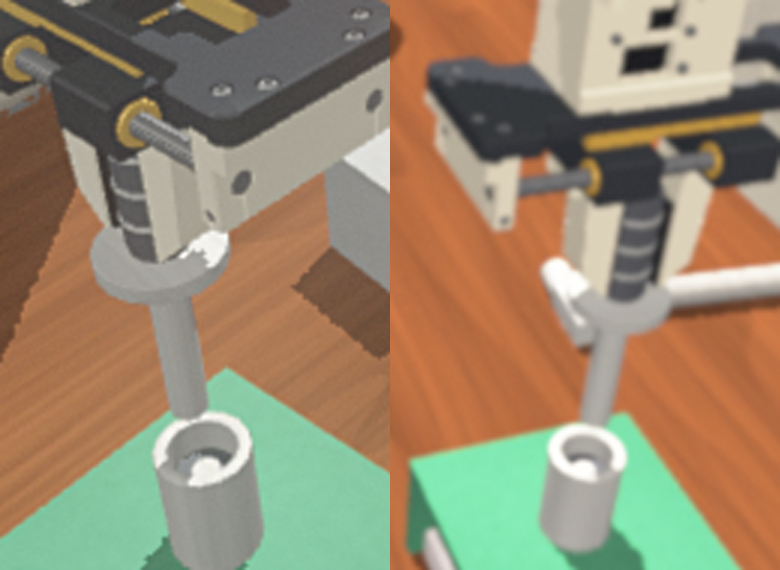

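Held drift is directly above the tube. In the crop, the tip is at scene px (267,159) and side px (250,335); the mouth centre is at scene (280,165) and side (261,333). I'll compute the offset.

```bash
python3 - <<'E'
from h import *
a=cam("scene");b=cam("side")
def tri(p,q):
    (e,v),(f,w)=ray(a,p),ray(b,q)
    t=np.linalg.lstsq(np.c_[v,-w],f-e,rcond=None)[0];A,B=e+v*t[0],f+w*t[1];return np.round((A+B)/2,4),round(np.linalg.norm(A-B),4)
print("mouth",tri((279.7,164.7),(261,332.7)),atz(a,(279.7,164.7),.14),atz(b,(261,332.7),.14))
print("tip",tri((267,159.3),(250,335.3)), "at z",atz(a,(267,159.3),.1645),atz(b,(250,335.3),.1645))
t=np.array(observe()["tool_pos"]);print(t,proj(a,t-[0,0,.095]),proj(b,t-[0,0,.095]))
E
```

```text
mouth (array([ 0.5935, -0.2032,  0.1374]), np.float64(0.0027)) [ 0.5945816  -0.20301922  0.14      ] [ 0.59188743 -0.20718474  0.14      ]
tip (array([ 0.5928, -0.2066,  0.1647]), np.float64(0.0008)) at z [ 0.59241068 -0.20600801  0.1645    ] [ 0.59287742 -0.20695062  0.1645    ]
[ 0.59240522 -0.20576483  0.25991188] [np.float64(266.6545660934572), np.float64(159.40829883746878)] [np.float64(249.36686628813777), np.float64(334.7421287095963)]
```

Drift is aligned with the mouth to within about 2 mm. I'll insert the tip and check the forces.

```bash
python3 -m inch '[[[1,1,10,0],[0,0,10,0],[0,0,10,0],[0,0,6,0],[0,0,0,0],[0,0,0,0]]]'
```

```text
time: 9.32
tool_pos: [0.5936, -0.2051, 0.2241]
tool_rot: [3.141, 0.0, 1.571]
contact_force: [-0.0, -0.5, -2.7]
opening: 0.0233
```

```bash
python3 -m inch '[[[0,0,6,0],[0,0,6,0],[0,0,6,0],[0,0,6,0],[0,0,6,0]]]'; python3 -m inch '[[[0,0,6,0],[0,0,6,0],[0,0,6,0],[0,0,6,0],[0,0,6,0],[0,0,0,0]]]'
```

```text
time: 9.95
tool_pos: [0.5947, -0.2056, 0.1994]
tool_rot: [3.134, 0.004, 1.571]
contact_force: [-5.5, 2.2, 23.6]
opening: 0.0226
time: 10.7
tool_pos: [0.5931, -0.2048, 0.1629]
tool_rot: [-3.14, -0.001, 1.571]
contact_force: [-0.2, 0.4, -1.8]
opening: 0.0234
```

Resistance rose to 24 N, then dropped to zero, so the slug seems to be out. I'll lower until the collar seats.

```bash
python3 -m inch '[[[0,0,3,0],[0,0,2,0],[0,0,1,0],[0,0,1,0],[0,0,0,0]]]'; python3 -m inch '[[[0,0,1,0],[0,0,0,0]]]';python3 - <<'E'
from h import *
ims=[]
for c in("scene","side"):
    d=cam(c);im=d["img"]
    print(c,[(l,np.round(r["at"],1).tolist(),round(r["conf"],2),np.round(atz(d,r["at"],z),3).tolist()) for l,z in(("drift",.14),("slug",.013)) for r in place_of(c,l)[:2]])
    r,q=map(int,proj(d,[.592,-.206,.14]));r0=max(min(r-80,384-190),0);q0=max(q-65,0)
    ims.append(cv2.resize(im[r0:r0+190,q0:q0+130],None,fx=3,fy=3,interpolation=2))
cv2.imwrite("pics/e.png",np.hstack(ims))
E
```

```text
time: 11.32
tool_pos: [0.5934, -0.205, 0.1568]
tool_rot: [3.142, 0.0, 1.571]
contact_force: [0.4, 0.9, -1.4]
opening: 0.0234
time: 11.58
tool_pos: [0.5934, -0.205, 0.1557]
tool_rot: [3.142, -0.0, 1.571]
contact_force: [-0.3, 0.3, -2.5]
opening: 0.0235
scene [('drift', [281.5, 162.5], 0.91, [0.595, -0.207, 0.14])]
side [('drift', [259.3, 332.0], 0.57, [0.592, -0.203, 0.14])]
```

View pics/e.png

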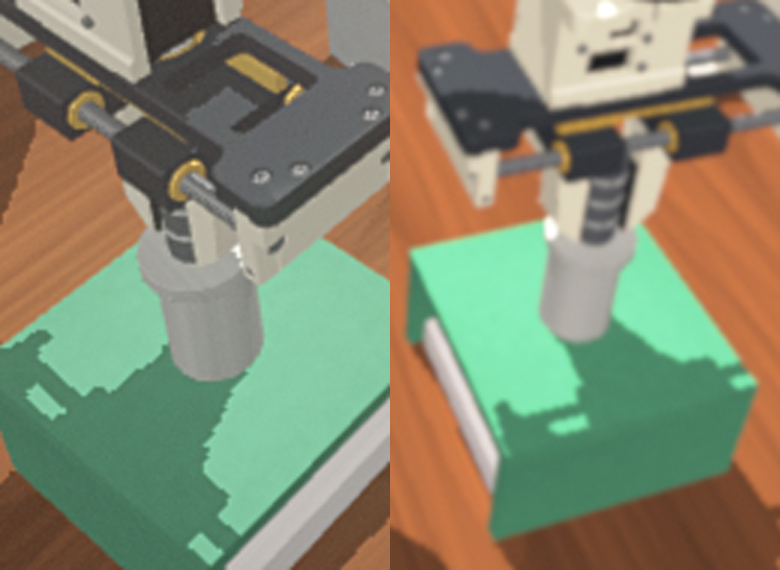

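The collar (scene px about (281,162)) sits at, or a millimetre above, the mouth. I'll nudge down until contact.

```bash
python3 -m inch '[[[0,0,1,0],[0,0,0,0]]]'; python3 -m inch '[[[0,0,1,0],[0,0,0,0]]]'
```

```text
time: 12.12
tool_pos: [0.5935, -0.205, 0.1548]
tool_rot: [3.141, 0.0, 1.571]
contact_force: [0.0, 0.1, -0.6]
opening: 0.0236
time: 12.38
tool_pos: [0.5935, -0.205, 0.1548]
tool_rot: [3.141, 0.0, 1.571]
contact_force: [-1.6, 1.8, 4.5]
opening: 0.0234
```

Seated: 4.5 N of contact at TCP z = 0.1548, where I expected it. Now release and rise straight up.

```bash
python3 -m inch '[[[0,0,0,0],[0,0,0,0],[0,0,0,0],[0,0,0,0],[0,0,0,0],[0,0,0,0],[0,0,0,0],[0,0,0,0]]]' -1; python3 -m inch '[[[0,0,-10,0],[0,0,-20,0],[0,0,-30,0],[0,0,-30,0],[0,0,-20,0],[0,0,-10,0],[0,0,0,0],[0,0,0,0]]]' -1; python3 - <<'E'
from h import *
ims=[]
for c in("scene","side"):
    d=cam(c);im=d["img"]
    print(c,[(l,np.round(r["at"],1).tolist(),round(r["conf"],2),np.round(atz(d,r["at"],z),3).tolist()) for l,z in(("drift",.14),("slug",.013)) for r in place_of(c,l)[:2]])
    r,q=map(int,proj(d,[.592,-.206,.14]));r0=max(min(r-80,384-190),0);q0=max(q-65,0)
    ims.append(cv2.resize(im[r0:r0+190,q0:q0+130],None,fx=3,fy=3,interpolation=2))
cv2.imwrite("pics/f.png",np.hstack(ims))
E
```

```text
time: 13.38
tool_pos: [0.5934, -0.205, 0.1538]
tool_rot: [3.141, 0.0, 1.571]
contact_force: [-0.5, -0.0, -0.3]
opening: 0.0914
time: 14.38
tool_pos: [0.5931, -0.2048, 0.2728]
tool_rot: [-3.14, -0.001, 1.571]
contact_force: [-0.1, -0.4, -0.1]
opening: 0.092
scene [('drift', [277.6, 163.8], 0.96, [0.591, -0.201, 0.14])]
side [('drift', [260.7, 332.3], 0.7, [0.592, -0.206, 0.14])]
```

View pics/f.png

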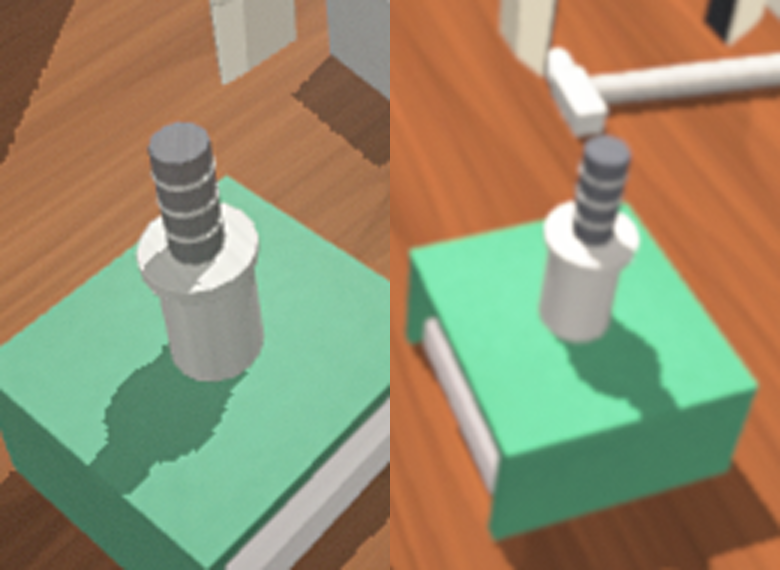

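The drift stands upright with its collar flush on the mouth at scene px (278,164), and the gripper is clear. The shaft (80 mm) is longer than the way through (70 mm), so a fully seated collar means the slug is out. Handing in.

```bash
python3 -c "
from cell import *
print(hand_in())"
```

```text
the job is handed in; nothing more can be done
None
```

I took the slim long drift from the near rack hole and pushed it down the tube on the stand while holding it, until the collar met the mouth. Then I let go, rose clear and handed in at about 14.5 s of the 42 s.

**Last checks**
- **Push:** the force on the tool read 24 N partway down, then fell to zero, as expected when the slug comes free. Collar contact came at TCP z = 0.1548 m, against the 0.1547 m I predicted, so the drift had not slipped in the grip.
- **Drift:** after release, both cameras show it upright with its collar on the mouth. The networks put it at (0.591, -0.201) and (0.592, -0.206); I had the mouth at about (0.593, -0.205).
- **Slug (not seen):** the stand hides the tray, and the networks reported no slug after the push. That it dropped out follows from the force drop and from the shaft being longer than the way through. I could not check where it lies in the tray or that it is at rest.

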